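# Clear a jammed clip from the peg chute

### The job

A wooden clothes peg has jammed crosswise in the green peg chute, with its ends caught under the two steel lips. Push it back up the slope until it lies in the open upper part of the chute, then lift it out and put it down inside the grey tray. Leave the tape roll, the green-capped shaker and the green-capped jar where they stand.

Things in the scene. Friction and masses are not known exactly. Their poses are not given: they have to be found in the camera images.
- chute_bed: fixed sloping channel of the green peg chute. Origin: middle of the floor's upper face at its low end (20 mm above the worktop); x uphill along the floor, away from the robot (rises 15 degrees), y across, z square to the floor. Floor 220 mm long, inner width 84 mm; side walls 5 mm thick, 20 mm high; 20 mm end wall at x=216 to 220 mm, 5 mm stop at x=0.
- throat (a point): point on the chute floor's centre line at x=55 mm, axes as chute_bed. Below it two 20 mm high blocks leave a throat 44 mm wide, open above. From it to 25 mm uphill slanting shoulders widen the channel to 84 mm.
- lip_end (a point): point on the chute floor's centre line at x=120 mm, axes as chute_bed: where the two steel lips end uphill. The lips run from the throat to here, overhang 16 mm from each wall, underside 16 mm above the floor, 4 mm thick; the slot between them is 52 mm wide: closed fingers can reach the floor and travel along it. Uphill of here the channel is open above.
- wooden_peg: loose wooden clothes peg, 15 x 72 x 12 mm (x, y, z), about 20 g. Origin: middle of its underside; y along its length, z up out of its flat top. At the start it lies crosswise flat on the chute floor at about x=89 mm of the chute, just above the shoulders, ends under the lips, up to about 5 degrees askew. Friction keeps it wherever it is left on the slope; it slides when pushed.
- tray: loose grey open tray, outside 122 x 158 x 38 mm (x, y, z), 0.4 kg, standing on the worktop to the left or right of the chute. Origin: middle of its underside; floor 3 mm thick, inside 108 x 144 mm, 33 mm deep, empty, open above.
- tape: loose roll of brown tape lying flat, 93 mm across, 48 mm high, on the other side of the chute from the tray; origin: middle of its underside. A bystander.
- green_shaker: loose clear shaker with a dark green cap, 44 mm across, 120 mm high, standing behind the work to the right; origin: middle of its underside. A bystander.
- green_jar: loose spice jar with a green cap, 46 mm across, 106 mm high, standing near the front right corner; origin: middle of its underside. A bystander.

How it is judged:
On the way:
1. the peg has been slid up the chute clear of the lips and is on the floor of the open upper part (x of wooden_peg in the frame of chute_bed between 0.127 and 0.22 m and y of wooden_peg in the frame of chute_bed between -0.045 and 0.045 m and z of wooden_peg in the frame of chute_bed between -0.01 and 0.012 m), for 0.1 s.
At the end, for the whole second after the job is handed in: the peg lies at rest inside the grey tray (its middle within the tray's walls and its underside less than 25 mm above the tray's underside), and the tray stands level on the worktop (x of wooden_peg in the frame of tray between -0.06 and 0.06 m and y of wooden_peg in the frame of tray between -0.078 and 0.078 m and z of wooden_peg in the frame of tray below 0.025 m and linear speed of wooden_peg below 0.02 m/s and angle between tray's own z axis and vertical below 0.1 rad and height (world z) of tray below 0.01 m); the robot touches nothing.
It fails at once if the tape roll, the shaker or the jar is moved more than 30 mm or tipped (distance of any of tape, green_shaker, green_jar from where it was at the start of the episode above 0.03 m or angle between any of green_shaker, green_jar's own z axis and vertical above 0.5 rad).
It also fails if it takes over 56 s, if anything falls off the work surface, if the arm or the gripper's body presses on something with over 40 N, if the wrist force passes 120 N, or if a joint passes its speed limit or range.

### The arm

A 6-joint arm with a two-finger parallel gripper is mounted at the origin on a cart in front of the work surface, level with it; the furniture and walls round the work are solid. World frame = base frame: x ahead of the robot, y to its left, z up, the work surface at z = 0. Lengths are in m, angles in rad, forces in N, time in s.
With the tool pointing down it reaches from about 0.375 to 0.9 m from the base axis. Payload 3.1 kg.
Tool frame: the origin (TCP) lies at the very end of the fingers, on their centre line; the grasp point (between the pads) lies 19 mm behind it; z points along the fingers, y is the line along which they close (so a half turn about z gives the same grasp; the last joint's range is limited). The gripper opens to 85 mm and grips with 20 to 120 N. Pads are 22 mm wide; open, the fingers measure 114 mm over their backs; the gripper's body (76 mm by 85 mm) begins 54 mm behind the grasp point. The pads swing forward as they close: fully open they stand 13 mm farther back than shut.
Start: joints at [1.133, 0.527, 1.433, -0, 1.181, -0.178], TCP at [0.161, 0.604, 0.231] pointing down, gripper open.
Joint ranges: [-3.08, 3.08], [-0.75, 2.2], [0.22, 2.44], [-1.43, 4.57], [0, 2.65], [-2.85, 2.85]. Speed limits (rad/s): [2.79, 2.79, 3.14, 3.14, 3.14, 3.14].

### API

Orientations are given as a unit quaternion [x, y, z, w].
In Python, from station import sense, snapshot, camera_params, sign_off gives the robot as it stands.
- The arm moves only by the shell command python3 -m handwheel 'ROWS' [OPENING] [FORCE]. ROWS is JSON, a list that holds one entry, the list of rows, each a list of 4 numbers: the shift along the tool's x, y, z in units of 25 mm (1.0 is 25 mm), then the turn about the tool's z in units of 6 degrees (1.0 is 6 degrees). A call has 1 to 20 rows; each row shifts and turns the commanded pose from where the row before left it, along the tool's axes as they then stand; what a row does not reach is not made up. A row lasts 1/8 s, in which the tool goes at most 62.5 mm and 10.7 degrees, less where a joint would pass 70% of its speed; a pose out of reach is approached as far as the arm can. A call is refused whole if a number of a shift passes 1 or a number of a turn 1, either way. A call with a gripper value outside its range is refused whole. OPENING is the finger opening in mm, from 0 to 85.4, set as the call begins (- or left out, the last holds). The fingers move at their own pace and stop on an object; FORCE is the grip in N (left out, the last holds). Time passes only in rows, so rows that do not move let the fingers close. It gives the time, the measured TCP pose, the force, the opening and the grip force at its end, in the units of the state.
- sense(): the state, without advancing time (a new reading comes with each control period).
- snapshot(name): name is "scene" or "top" or "wrist"; returns (picture, depth): 400x640x3 uint8, red, green, blue; 400x640 float32, m along the optical axis (not along the pixel's ray), 0 where there is no reading.
- camera_params(name): a dict with "mtx" (3x3 intrinsics, pixels), "D" ([k1, k2, p1, p2, k3] as OpenCV has them; the pictures are not rectified), "extrinsics" (4x4, takes a point from camera to world coordinates); the wrist camera has in their place "hand_eye" (4x4, takes a point from camera to tool coordinates, whose origin is the TCP and whose axes are the flange's). Camera axes: x right, y up, looking along -z (the intrinsics and any distortion apply to the point x, -y, -z); pixel columns grow to the right and rows downward; lengths in m; the calibration is good to about 2 mm. A picture is of the moment at which its call begins: read the wrist's pose just before it. camera_params takes no time and is no camera call.
- sign_off(): hands the job in; it is judged then, once.
The state is a dict: "t": time; "q": joint angles; "qd": joint speeds; "tau": joint torques, N m; "tcp_pos": TCP position; "tool_rot": TCP orientation; "force": force on the tool from outside, world axes, zero at the start; "ft_torque": the same for the moment, N m; "finger_gap": opening from 0.0 (shut) to 1.0 (fully open); "gripper_force": force on a finger pad.
Only numpy, scipy, OpenCV 4.12 (cv2) and the standard library are available. Lean on these libraries where they do the work, as an engineer would, in place of code of your own. Each camera call takes 0.05 s, during which the arm holds its last target. There are 200 camera calls.

## Working session

There is one attempt and no reset: what is moved stays moved. The work goes in short steps, Python scripts to look and compute and a shell command to move; the robot and the scene stay as the last step left them, time stands still between calls to the robot, and variables do not carry over. Pictures are saved under pics/ and viewed, at most 10 in all, crops included, and the job is handed in when it is done.

```bash
mkdir -p pics; ls
python3 - <<'E'
from station import *
import cv2,numpy as np
s=sense();print(s)
for n in("scene","top"):
    p,d=snapshot(n);cv2.imwrite(f"pics/{n}0.png",p[:,:,::-1]);np.save(f"{n}.npy",d)
    c=camera_params(n);print(n,np.array(c["mtx"]).round(1).tolist(),c["D"],np.array(c["extrinsics"]).round(3).tolist())
print(camera_params("wrist"))
E
```

```text
pics
{'t': 0.0, 'q': array([ 1.13245997e+00,  5.28479825e-01,  1.43390678e+00, -2.54539655e-06,
        1.18141592e+00, -1.78529675e-01]), 'qd': array([-0.00074813,  0.00150563,  0.00182018, -0.00050222, -0.00070872,
        0.00020981]), 'tau': array([ 7.06136434e-04, -4.42348552e+01, -1.78029513e+01, -1.44433234e-04,
        8.16642714e-03, -8.45689129e-06]), 'tcp_pos': array([0.16023648, 0.6033613 , 0.23032382]), 'tool_rot': array([ 1.29537741e-01,  9.91573877e-01, -1.05315433e-03, -3.34300418e-04]), 'force': array([-0.20796526, -0.49044788, -0.49141818]), 'ft_torque': array([-0.05697863,  0.00642346, -0.02874732]), 'gripper_force': 0.0, 'finger_gap': 1.0032644786201652}
scene [[383.2, 0.0, 316.6], [0.0, 383.2, 198.4], [0.0, 0.0, 1.0]] [-0.0792824  0.         0.         0.         0.       ] [[-0.729, 0.348, -0.589, -0.051], [-0.684, -0.341, 0.645, 0.523], [0.024, 0.873, 0.487, 0.502], [0.0, 0.0, 0.0, 1.0]]
top [[477.7, 0.0, 324.9], [0.0, 477.7, 207.0], [0.0, 0.0, 1.0]] [0.02227555 0.         0.         0.         0.        ] [[0.058, 0.969, -0.241, 0.258], [-0.998, 0.055, -0.02, -0.093], [-0.006, 0.241, 0.97, 1.13], [0.0, 0.0, 0.0, 1.0]]
{'mtx': array([[288.13098326,   0.        , 318.61770694],
       [  0.        , 288.13098326, 200.49217688],
       [  0.        ,   0.        ,   1.        ]]), 'D': array([-0.03289423,  0.        ,  0.        ,  0.        ,  0.        ]), 'hand_eye': array([[ 4.95218951e-04,  9.46288462e-01,  3.23323215e-01,
         8.35829411e-02],
       [ 9.99999877e-01, -4.66430740e-04, -1.66523341e-04,
        -5.86183373e-04],
       [-6.77123007e-06,  3.23323258e-01, -9.46288577e-01,
        -1.42582299e-01],
       [ 0.00000000e+00,  0.00000000e+00,  0.00000000e+00,
         1.00000000e+00]])}
```

View pics/top0.png

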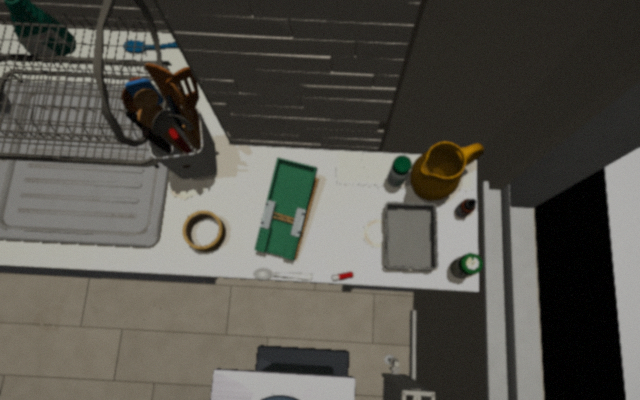

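View pics/scene0.png

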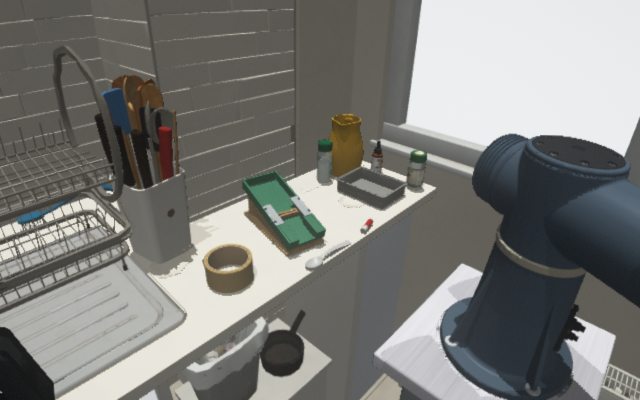

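The top view shows the green chute with corners at about (280,159), (316,166), (293,261) and (256,254). The peg lies across it at about (285,216). The tray is at (410,238), the tape at (204,231), the shaker at (400,170) and the jar at (467,265). The scene view shows the same layout.

```bash
cat > h.py <<'E'
from station import *
import cv2,numpy as np
from scipy.spatial.transform import Rotation as R
def cam(n,s=None):
    c=camera_params(n)
    if n=="wrist":
        T=np.eye(4);T[:3,:3]=R.from_quat(s["tool_rot"]).as_matrix();T[:3,3]=s["tcp_pos"];E=T@c["hand_eye"]
    else:E=np.array(c["extrinsics"])
    return np.array(c["mtx"]),np.array(c["D"]),E
def ray(c,px):
    u=cv2.undistortPoints(np.array(px,float).reshape(-1,1,2),c[0],c[1])[:,0]
    d=np.c_[u[:,0],-u[:,1],-np.ones(len(u))]@c[2][:3,:3].T
    return c[2][:3,3],d
def onplane(c,px,p0,n):
    o,d=ray(c,px);p0=np.array(p0,float);n=np.array(n,float)
    return o+d*(((p0-o)@n)/(d@n))[:,None]
def onz(c,px,zs):
    zs=np.broadcast_to(zs,(len(px),));o,d=ray(c,px);return o+d*((zs-o[2])/d[:,2])[:,None]
def proj(c,P):
    q=(np.atleast_2d(P)-c[2][:3,3])@c[2][:3,:3];q=q*[1,-1,-1]
    return cv2.projectPoints(q,np.zeros(3),np.zeros(3),c[0],c[1])[0][:,0]
S=np.deg2rad(15)
def chuteT(x,y,yaw):
    T=np.eye(4);T[:3,:3]=R.from_euler("ZY",[yaw,-S]).as_matrix();T[:3,3]=[x,y,.02];return T
def tf(T,P):return np.atleast_2d(P)@T[:3,:3].T+T[:3,3]
E
cat > m1.py <<'E'
from h import *
c=cam("top");p,d=snapshot("top");hsv=cv2.cvtColor(p,cv2.COLOR_RGB2HSV)
g=cv2.inRange(hsv,(65,110,40),(90,255,255));g[:, :240]=0;g[:,330:]=0;g[:140]=0
g=cv2.morphologyEx(g,cv2.MORPH_CLOSE,np.ones((9,9)))
k=max(cv2.findContours(g,0,2)[0],key=cv2.contourArea)
hull=cv2.convexHull(k);q=cv2.approxPolyDP(hull,5,True)[:,0].astype(float)
print("corners",q.tolist(),"rect",cv2.boxPoints(cv2.minAreaRect(k)).round(1).tolist())
t=cv2.inRange(hsv,(0,0,40),(180,60,135));t[:195]=0;t[280:]=0;t[:,:375]=0;t[:,445:]=0
k2=max(cv2.findContours(t,0,2)[0],key=cv2.contourArea);bt=cv2.boxPoints(cv2.minAreaRect(k2));print("tray",bt.round(1).tolist())
tw=onz(c,bt,.038);print(tw.round(3).tolist(),tw.mean(0))
im=cv2.resize(p[140:300,230:450],None,fx=3.6,fy=3.6,interpolation=cv2.INTER_CUBIC)[:,:,::-1].copy()
for a in list(q)+list(bt):cv2.circle(im,tuple(((np.array(a)-[230,140]+.5)*3.6).astype(int)),3,(0,0,255),1)
cv2.imwrite("pics/c1.png",im)
E
python3 m1.py
```

```text
corners [[278.0, 160.0], [314.0, 168.0], [292.0, 258.0], [257.0, 249.0]] rect [[255.60000610351562, 249.60000610351562], [278.20001220703125, 159.10000610351562], [316.1000061035156, 168.5], [293.5, 259.1000061035156]]
tray [[376.3999938964844, 270.29998779296875], [383.79998779296875, 191.89999389648438], [444.5, 197.6999969482422], [437.0, 276.1000061035156]]
[[0.387, -0.197, 0.038], [0.573, -0.208, 0.038], [0.567, -0.351, 0.038], [0.381, -0.334, 0.038]] [ 0.47683007 -0.27260263  0.038     ]
```

View pics/c1.png

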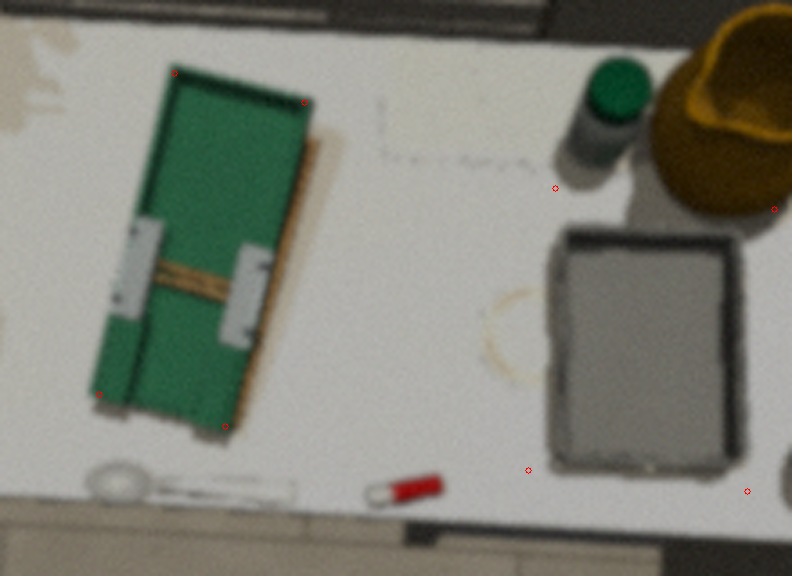

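The crop shows the chute rim corners at about (175,67), (313,101), (237,431) and (93,393) in crop pixels. The peg runs from (158,272) to (228,288), and the tray corners are (552,230), (745,235), (742,478) and (548,470). The tray mask was off, so I'll use these corners instead.

```bash
cat > m2.py <<'E'
from h import *
from scipy.optimize import least_squares
c=cam("top");f=lambda a:np.array(a,float)/3.6+[230,140]-.5
tw=onz(c,f([(552,230),(745,235),(742,478),(548,470)]),.038);print("tray",tw.round(3).tolist(),tw.mean(0).round(3))
px=f([(175,67),(313,101),(237,431),(93,393)])
P=np.array([[.22,.047,.02],[.22,-.047,.02],[0,-.047,.02],[0,.047,.02]])
r=least_squares(lambda v:(proj(c,tf(chuteT(*v),P))-px).ravel(),[.5,0,-.2]);print("chute",r.x,r.fun.round(1))
T=chuteT(*r.x)
pp=onplane(c,f([(158,272),(228,288)]),tf(T,[0,0,.012])[0],T[:3,2]);print("peg in chute",((pp-T[:3,3])@T[:3,:3]).round(4).tolist())
print("obst",onz(c,np.array([[204,231]]),.048),onz(c,np.array([[402,164],[470,263]]),[.12,.106]))
E
python3 m2.py
```

```text
tray [[0.545, -0.207, 0.038], [0.548, -0.333, 0.038], [0.39, -0.331, 0.038], [0.388, -0.209, 0.038]] [ 0.468 -0.27   0.038]
chute [ 0.41308659  0.03588158 -0.19215109] [-0.4 -1.2  1.  -1.1 -0.6  0.8 -0.   1.3]
peg in chute [[0.0877, 0.0266, 0.012], [0.0886, -0.0198, 0.012]]
obst [[0.4530518  0.20369523 0.048     ]] [[ 0.61584043 -0.23817264  0.12      ]
 [ 0.4056567  -0.38909786  0.106     ]]
```

```bash
python3 -m handwheel '[[[-0.92,-0.95,0,0],[-0.92,-0.95,0,0],[-0.92,-0.95,0,0],[-0.92,-0.95,0,0],[-0.92,-0.95,0,0],[-0.92,-0.95,0,0],[-0.92,-0.95,0,0],[-0.92,-0.95,0,0],[-0.92,-0.95,0,0],[-0.92,-0.95,0,0],[-0.92,-0.95,0,0],[-0.92,-0.95,0,0],[-0.92,-0.95,0,0],[-0.92,-0.95,0,0],[-0.92,-0.95,0,0],[-0.92,-0.95,0,0],[-0.92,-0.95,0,0],[-0.92,-0.95,0,0],[-0.92,-0.95,0,0],[-0.92,-0.95,0,0]]]' 0 20
python3 -m handwheel '[[[0,0,0,1],[0,0,0,1],[0,0,0,1],[0,0,0,1],[0,0,0,1],[0,0,0,1],[0,0,0,1],[0,0,0,1],[0,0,0,1],[0,0,0,1],[0,0,0,1],[0,0,0,1],[0,0,0,1],[0,0,0,1],[0,0,0,0.35],[0,0,0,0],[0,0,0,0]]]'
cat > w.py <<'E'
import sys
from h import *
s=sense();p,d=snapshot("wrist");print("tcp",s["tcp_pos"].round(4),"yaw_y",np.degrees(np.arctan2(*R.from_quat(s["tool_rot"]).as_matrix()[[1,0],1])).round(2),"t",s["t"],"F",s["force"].round(1),s["finger_gap"],s["gripper_force"])
np.savez("w.npz",p=p,d=d,pos=s["tcp_pos"],rot=s["tool_rot"]);cv2.imwrite("pics/"+sys.argv[1],p[:,:,::-1])
E
python3 w.py w1.png
```

```text
t: 2.65
tcp_pos: [0.4833, 0.0258, 0.2312]
tool_rot: [0.13, 0.992, 0.0, -0.0]
force: [1.1, -0.6, 0.6]
finger_gap: 0.002
gripper_force: 0.0
t: 4.78
tcp_pos: [0.483, 0.0268, 0.2313]
tool_rot: [0.771, 0.636, -0.0, -0.0]
force: [0.2, -0.3, 0.3]
finger_gap: -0.0
gripper_force: 0.0
tcp [0.483  0.0268 0.2313] yaw_y -10.94 t 4.775 F [ 0.2 -0.3  0.3] -0.00029470008460515216 0.0
```

View pics/w1.png

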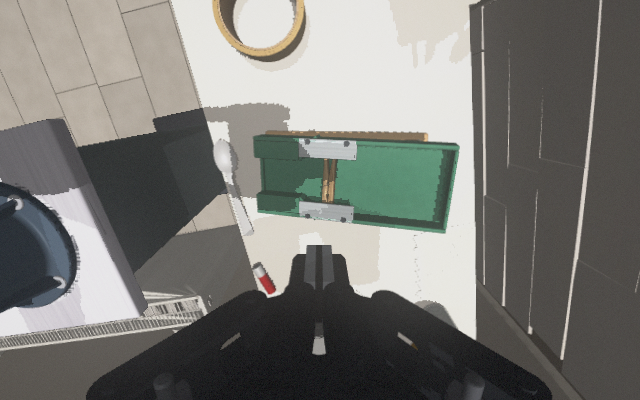

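The wrist view shows the rim corners at about (254,137), (257,211), (459,144) and (445,232), with the peg at x≈329 from y=157 to 203. The closed fingertips at (319,248) are about 24 px wide, so the tips are slim.

```bash
cat > m3.py <<'E'
from h import *
from scipy.optimize import least_squares
z=np.load("w.npz");c=cam("wrist",{"tool_rot":z["rot"],"tcp_pos":z["pos"]})
px=np.array([(459,144),(445,232),(257,211),(254,137)],float)
P=np.array([[.22,.047,.02],[.22,-.047,.02],[0,-.047,.02],[0,.047,.02]])
r=least_squares(lambda v:(proj(c,tf(chuteT(*v),P))-px).ravel(),[.41,.036,-.2]);print("chute",r.x,r.fun.round(1))
T=chuteT(*r.x);print(proj(c,tf(T,P)).round().tolist())
print("lip corners pred",proj(c,tf(T,[[.055,.026,.02],[.12,.026,.02],[.055,-.026,.02],[.12,-.026,.02]])).round().tolist())
pp=onplane(c,[(323,172),(335,172),(323,198),(334,198)],tf(T,[0,0,.012])[0],T[:3,2]);print("peg in chute",((pp-T[:3,3])@T[:3,:3]).round(4).tolist())
for x in(.07,.145,.15):print(x,tf(T,[x,0,0]).round(4))
E
python3 m3.py
```

```text
chute [ 0.4125666   0.04010442 -0.19659338] [ 1.1 -0.1  0.8  0.8 -0.   1.4 -2.1 -1.4]
[[460.0, 144.0], [446.0, 233.0], [257.0, 212.0], [252.0, 136.0]]
lip corners pred [[298.0, 156.0], [356.0, 160.0], [299.0, 200.0], [354.0, 206.0]]
peg in chute [[0.0823, 0.0081, 0.012], [0.0962, 0.009, 0.012], [0.0826, -0.0231, 0.012], [0.0958, -0.0219, 0.012]]
0.07 [[0.4789 0.0269 0.0381]]
0.145 [[0.5499 0.0127 0.0575]]
0.15 [[0.5547 0.0118 0.0588]]
```

```bash
python3 -m handwheel '[[[0,-0.28,0,0],[0,0,1,0],[0,0,1,0],[0,0,1,0],[0,0,1,0],[0,0,1,0],[0,0,1,0],[0,0,0.7,0],[0,0,0.4,0],[0,0,0.3,0],[0,0,0,0],[0,0,0,0]]]'
python3 w.py w2.png
```

```text
t: 6.32
tcp_pos: [0.4766, 0.0281, 0.0468]
tool_rot: [0.772, 0.636, 0.0, 0.0]
force: [0.0, 0.2, -0.1]
finger_gap: 0.001
gripper_force: 0.0
tcp [0.4766 0.0281 0.0468] yaw_y -10.98 t 6.325 F [ 0.   0.2 -0.1] 0.0014463273335975195 0.0
```

View pics/w2.png

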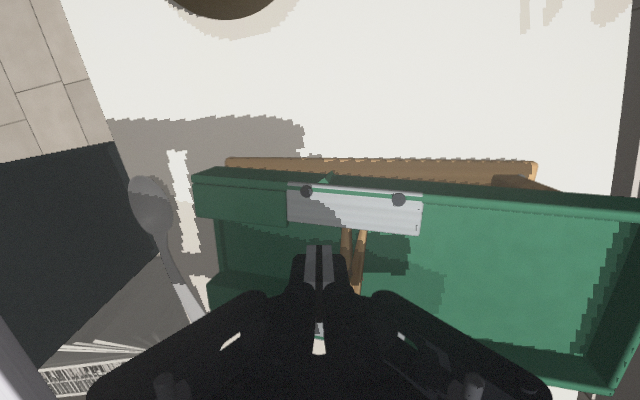

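The fingertips at (319,250) are just downhill of the peg, whose edge is at x≈341, and they sit inside the slot. Next I'll lower slightly and push uphill.

```bash
python3 -m handwheel '[[[0,0,0.16,0],[0,0,0,0],[0,0.26,-0.07,0],[0,0.26,-0.07,0],[0,0.26,-0.07,0],[0,0.26,-0.07,0],[0,0.26,-0.07,0],[0,0.26,-0.07,0],[0,0.26,-0.07,0],[0,0.26,-0.07,0],[0,0.26,-0.07,0],[0,0.26,-0.07,0],[0,0,0,0],[0,0,0,0]]]'
python3 w.py w3.png
```

```text
t: 8.12
tcp_pos: [0.5303, 0.0179, 0.0602]
tool_rot: [0.771, 0.636, -0.007, -0.008]
force: [-15.0, 2.1, 17.5]
finger_gap: 0.002
gripper_force: 10.2
tcp [0.5303 0.0179 0.0602] yaw_y -10.94 t 8.125 F [-15.    2.1  17.5] 0.0019941556231979542 10.197031795978546
```

View pics/w3.png

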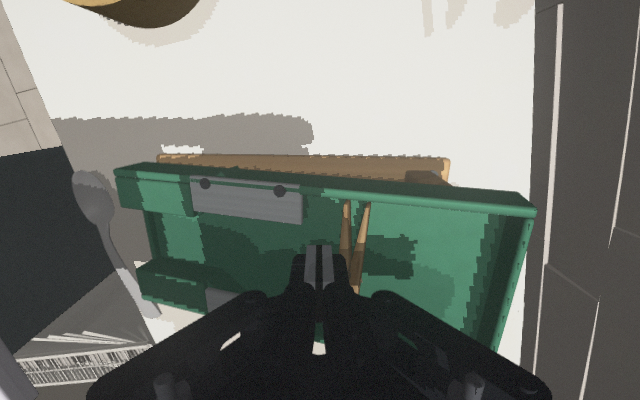

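The peg, at x=345–368 and y=200–290, is now uphill of the lip end at (302,222). The wrist feels about 23 N, so I'll measure before going on.

```bash
cat > m4.py <<'E'
from h import *
import sys
z=np.load("w.npz");c=cam("wrist",{"tool_rot":z["rot"],"tcp_pos":z["pos"]});T=chuteT(.413,.039,-.195)
px=eval(sys.argv[1])
pp=onplane(c,px,tf(T,[0,0,.012])[0],T[:3,2]);print("in chute",((pp-T[:3,3])@T[:3,:3]).round(4).tolist())
print("tcp in chute",((z["pos"]-T[:3,3])@T[:3,:3]).round(4),"lip pred",proj(c,tf(T,[[.12,.026,.02],[.12,.042,.02]])).round().tolist())
# depth points near peg
d=z["d"]
o,r=ray(c,px);D=np.array([np.median(d[v-1:v+2,u-1:u+2]) for u,v in px]);f=-(np.array([0,0,1.])@c[2][:3,:3].T)
W=o+r*D[:,None];print("depth in chute",((W-T[:3,3])@T[:3,:3]).round(4).tolist())
E
python3 m4.py '[(346,203),(369,204),(347,250),(362,250),(347,225),(366,225),(356,225),(385,220)]'
```

```text
in chute [[0.1404, 0.0376, 0.012], [0.1517, 0.0382, 0.012], [0.1419, 0.0117, 0.012], [0.1497, 0.0129, 0.012], [0.1414, 0.0258, 0.012], [0.1509, 0.027, 0.012], [0.146, 0.0264, 0.012], [0.1599, 0.0308, 0.012]]
tcp in chute [0.1255 0.002  0.008 ] lip pred [[302.0, 226.0], [301.0, 196.0]]
depth in chute [[0.14, 0.0367, 0.0095], [0.151, 0.0356, 0.0046], [0.1417, 0.0109, 0.0106], [0.1496, 0.0125, 0.0114], [0.1412, 0.0253, 0.0107], [0.1508, 0.0263, 0.0104], [0.1443, 0.0212, 0.0001], [0.1595, 0.0261, 0.0004]]
```

The peg is now at chute x≈0.146, y≈0.002, flat on the floor and clear of the lips. I'll back off, rise and open.

```bash
python3 -m handwheel '[[[0,-0.4,0,0],[0,-0.4,-0.2,0],[0,0,-1,0],[0,0,-1,0],[0,0.6,0,0],[0,0.5,0,0],[0,0,0,0],[0,0,0,0]]]' 28 20
python3 w.py w4.png
```

```text
t: 9.18
tcp_pos: [0.5466, 0.0144, 0.1137]
tool_rot: [0.772, 0.636, -0.001, -0.001]
force: [-0.1, 0.1, 0.5]
finger_gap: 0.328
gripper_force: 0.0
tcp [0.5466 0.0144 0.1137] yaw_y -10.99 t 9.175 F [-0.1  0.1  0.5] 0.328304577237385 0.0
```

View pics/w4.png

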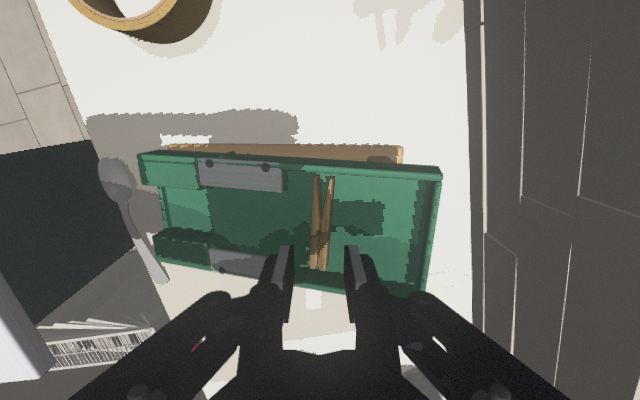

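The peg runs from (313–334,178) to (310–328,270), between the lip end (x≈283) and the end wall (x≈430). The open fingers straddle it.

```bash
python3 m4.py '[(313,176),(334,178),(310,268),(328,270),(313,225),(330,225)]'
```

```text
in chute [[0.1394, 0.0375, 0.012], [0.1539, 0.0371, 0.012], [0.1368, -0.0342, 0.012], [0.1508, -0.0335, 0.012], [0.1393, 0.0016, 0.012], [0.1517, 0.003, 0.012]]
tcp in chute [0.1554 0.0017 0.0554] lip pred [[282.0, 193.0], [281.0, 170.0]]
depth in chute [[0.136, 0.0344, 0.0001], [0.152, 0.0348, 0.0033], [0.1365, -0.0349, 0.0109], [0.1482, -0.0409, 0.0007], [0.139, 0.001, 0.0108], [0.1498, -0.0007, 0.0036]]
```

```bash
python3 -m handwheel '[[[0,0.12,0,0.35],[0,0,0.8,0],[0,0,0.7,0],[0,0,0.4,0],[0,0,0,0],[0,0,0,0]]]' 28 20
python3 -m handwheel '[[[0,0,0.06,0],[0,0,0.08,0],[0,0,0,0],[0,0,0,0]]]' 24 20
```

```text
t: 9.98
tcp_pos: [0.5507, 0.0137, 0.0678]
tool_rot: [0.783, 0.622, 0.0, 0.0]
force: [-0.4, 0.4, 0.8]
finger_gap: 0.327
gripper_force: 0.0
t: 10.48
tcp_pos: [0.5503, 0.0137, 0.0639]
tool_rot: [0.783, 0.622, 0.0, 0.0]
force: [0.4, 0.5, 0.9]
finger_gap: 0.283
gripper_force: 0.0
```

```bash
python3 -m handwheel '[[[0,0,0,0],[0,0,0.1,0],[0,0,0,0],[0,0,0,0]]]' 21 20
python3 -m handwheel '[[[0,0,0,0],[0,0,0,0],[0,0,0,0],[0,0,0,0],[0,0,0,0],[0,0,0,0]]]' 0 20
```

```text
t: 10.98
tcp_pos: [0.5504, 0.0137, 0.062]
tool_rot: [0.783, 0.622, 0.0, 0.0]
force: [-1.1, 1.0, 5.1]
finger_gap: 0.246
gripper_force: 3.0
t: 11.72
tcp_pos: [0.5507, 0.0137, 0.062]
tool_rot: [0.783, 0.622, 0.0, 0.0]
force: [-0.8, 1.3, 4.9]
finger_gap: 0.18
gripper_force: 19.1
```

```bash
python3 -m handwheel '[[[0,0,-0.3,0],[0,0,-0.6,0],[0,0,-1,0],[0,0,-1,0],[0,0,-0.6,0],[0,0,0,0]]]'
python3 w.py w5.png
```

```text
t: 12.48
tcp_pos: [0.5512, 0.0136, 0.1502]
tool_rot: [0.783, 0.622, 0.001, 0.001]
force: [0.6, -0.3, -1.0]
finger_gap: 0.179
gripper_force: 18.6
tcp [0.5512 0.0136 0.1502] yaw_y -13.08 t 12.475 F [ 0.6 -0.3 -1. ] 0.17940724295708066 18.573832414112985
```

View pics/w5.png

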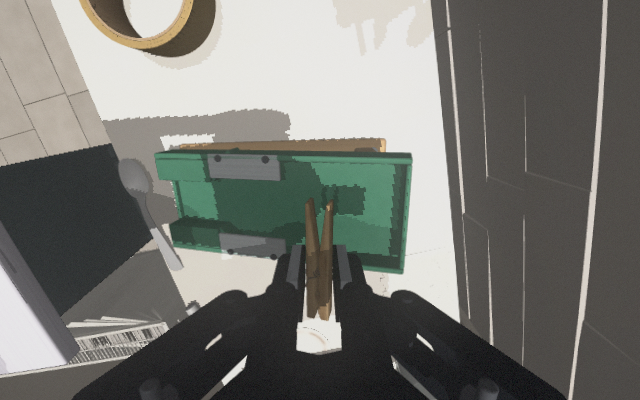

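The peg is held between the fingers, from (310–330,200) to (318,318). Now I'll carry it to the tray.

```bash
python3 -m handwheel '[[[-0.5,-0.04,0,0],[-0.9,-0.04,0,0],[-0.95,-0.04,0,0],[-0.95,-0.04,0,0],[-0.95,-0.04,0,0],[-0.95,-0.04,0,0],[-0.95,-0.04,0,0],[-0.95,-0.04,0,0],[-0.95,-0.04,0,0],[-0.95,-0.04,0,0],[-0.9,-0.03,0,0],[-0.7,-0.03,0,0],[-0.6,0,0,0],[-0.25,0,0,0],[0,0,0,0],[0,0,0,0]]]'
python3 -m handwheel '[[[0,0,1,0],[0,0,1,0],[0,0,1,0],[0,0,0.8,0],[0,0,0.5,0],[0,0,0,0],[0,0,0,0]]]'
python3 w.py w6.png
```

```text
t: 14.52
tcp_pos: [0.4743, -0.2618, 0.1488]
tool_rot: [0.783, 0.622, 0.0, -0.0]
force: [-1.1, -0.4, -0.3]
finger_gap: 0.183
gripper_force: 18.6
t: 15.4
tcp_pos: [0.4748, -0.2627, 0.0419]
tool_rot: [0.783, 0.622, 0.0, 0.001]
force: [-0.2, -0.0, -0.0]
finger_gap: 0.178
gripper_force: 18.6
tcp [ 0.4748 -0.2627  0.0419] yaw_y -13.07 t 15.4 F [-0.2 -0.  -0. ] 0.1778248544303411 18.58442846336402
```

View pics/w6.png

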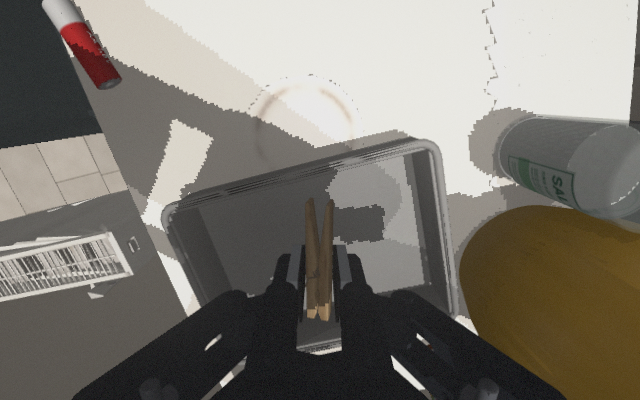

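The peg at (320,200–320) is over the tray interior, and the shaker at (570,165) is well clear. Next I'll lower and release.

```bash
python3 -m handwheel '[[[0,0,0.5,0],[0,0,0.35,0],[0,0,0.2,0],[0,0,0,0],[0,0,0,0]]]'
python3 -m handwheel '[[[0,0,0,0],[0,0,0,0],[0,0,0,0],[0,0,0,0]]]' 35
python3 -m handwheel '[[[0,0,-0.4,0],[0,0,-0.8,0],[0,0,-1,0],[0,0,-1,0],[0,0,-1,0],[0,0,-1,0],[0,0,-1,0],[0,0,-0.5,0],[0,0,0,0]]]'
python3 w.py w7.png
```

```text
t: 16.08
tcp_pos: [0.4744, -0.2626, 0.0151]
tool_rot: [0.783, 0.622, 0.0, 0.0]
force: [0.4, 0.6, -0.1]
finger_gap: 0.18
gripper_force: 18.6
t: 16.58
tcp_pos: [0.4743, -0.2625, 0.0152]
tool_rot: [0.783, 0.622, 0.0, 0.0]
force: [0.4, -0.1, 0.2]
finger_gap: 0.409
gripper_force: 0.0
t: 17.7
tcp_pos: [0.4746, -0.2628, 0.1835]
tool_rot: [0.783, 0.622, 0.0, 0.001]
force: [-0.8, -0.1, -0.5]
finger_gap: 0.412
gripper_force: 0.0
tcp [ 0.4746 -0.2628  0.1835] yaw_y -13.08 t 17.7 F [-0.8 -0.1 -0.5] 0.4124241718774061 0.0
```

View pics/w7.png

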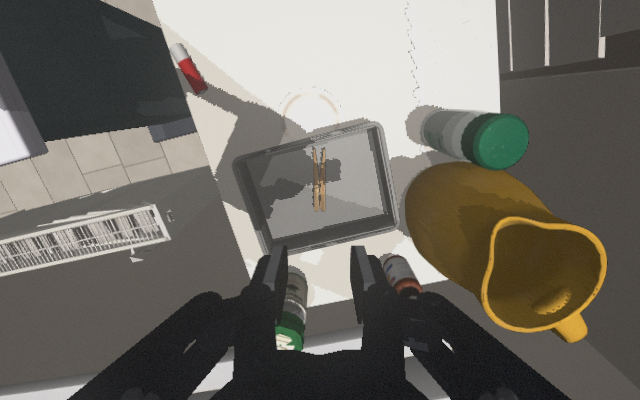

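The peg lies flat on the tray floor at (319,180). The shaker at (480,140) and the jar at (292,320) are still standing, and the gripper is clear of everything.

```bash
python3 -c "
from station import *
print(sign_off())"
```

```text
the job is handed in; nothing more can be done
None
```

I pushed the peg up clear of the lips, lifted it out and left it lying flat in the grey tray. The job was handed in at about 18 s, with the tape roll, shaker and jar never touched; no verdict came back.

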